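# Set the running clearance of an indexing clamp

### The arm

A 6-joint arm with a two-finger parallel gripper is mounted at the origin on a cart in front of the work surface, level with it; the furniture and walls round the work are solid. World frame = base frame: x ahead of the robot, y to its left, z up, the work surface at z = 0. Lengths are in m, angles in rad, forces in N, time in s.
With the tool pointing down it reaches from about 0.3 to 1 m from the base axis. Payload 5.1 kg.
Tool frame: the origin (TCP) lies at the centre of the arm's flange, where the gripper is bolted on; the fingertips stand 190 mm ahead of it and the grasp point (between the pads) lies 171 mm ahead of it; z points along the fingers, y is the direction in which the jaws open and shut (so a half turn about z gives the same grasp; the last joint's range is limited). The gripper opens to 95 mm and grips with 3 to 60 N. Pads are 20 mm wide; open, the fingers measure 119 mm over their backs; the gripper's body (75 mm by 180 mm) begins 59 mm behind the grasp point.
Start: joints at [1.094, 0.124, 1.65, -0, 1.367, -0.083], TCP at [0.249, 0.6, 0.405] pointing down, gripper open.
Joint ranges: [-2.61, 2.61], [-1.02, 2.33], [0.03, 2.71], [-1.35, 4.49], [0.32, 2.68], [-2.91, 2.91]. Speed limits (rad/s): [2.57, 2.57, 3.14, 3.14, 3.14, 3.14].

### API

Orientations are given as [roll, pitch, yaw] about the fixed x, y, z axes, in that order (R = Rz(yaw) Ry(pitch) Rx(roll)).
In Python, from bench import ctrl gives the robot as it stands.
- The arm moves only by the tool carry_out, never from a script. Its argument "rows" is a list of rows, each a list of 7 numbers: the turn, a rotation vector about the tool's x, y, z in units of 5 degrees (1.0 is 5 degrees), then the shift along the tool's x, y, z in units of 40 mm (1.0 is 40 mm), then the opening in per cent of the stroke, from 0 (shut) to 100 (fully open). In form: [[wx, wy, wz, x, y, z, fingers], ...]. A call has 1 to 10 rows; each row shifts and turns the commanded pose from where the row before left it, along the tool's axes as they then stand; what a row does not reach is not made up. A row lasts 1/10 s, in which the tool goes at most 50 mm and 8.59 degrees, less where a joint would pass 70% of its speed; a pose out of reach is approached as far as the arm can. A call is refused whole if a number of a shift passes 1 or a number of a turn 1, either way. A call with a gripper value outside its range is refused whole. The fingers move at their own pace and stop on an object; the grip force is fixed at half the most. Time passes only in rows, so rows that do not move let the fingers close. It gives the time, the measured TCP pose, the force and the opening at its end, in the units of the state.
- ctrl.state(): the state, without advancing time (a new reading comes with each control period).
- ctrl.camera(name): name is "scene" or "top" or "wrist"; returns a dict with "color" (480x640x3 uint8, red, green, blue), "fx", "fy", "cx", "cy" (pixels), "distortion" ([k1, k2, p1, p2, k3] as OpenCV has them; the pictures are not rectified), "rvec" (rotation vector, rad) and "tvec" (3), from world to camera coordinates, as OpenCV has them; the wrist camera has in their place "mount" (4x4, takes a point from camera to tool coordinates, whose origin is the TCP and whose axes are the flange's). Camera axes: x right, y down, z forward; pixel columns grow to the right and rows downward; lengths in m; the calibration is good to about 2 mm. A picture is of the moment at which its call begins: read the wrist's pose just before it. There is no depth.
- ctrl.finish_job(): hands the job in, once; it reports no verdict.
Trained networks look in the newest picture that a camera, given by its name, has taken for a name from the list of things; names that differ only in an ending like _2 or _b are one class to them, and where a whole thing is asked for, a point or a joint stands for the part that bears it (a point fixed in the world has none). Each returns a list of dicts, best first, with "score" (0 to 1); they miss things now and then, are a little off and sometimes report something else, mostly with a low value. They report only what shows in the picture. A call takes as long as a camera call.
- ctrl.outline_of(thing, camera): "pixels" (480x640 bool, what is visible of it).
- ctrl.tip_of(thing, camera): "xyz" ([x, y, z] in m, in world coordinates, good to about 4 mm: a listed point, or the origin of a listed thing).
The state is a dict: "time_s": time; "qpos": joint angles; "joint_velocities": joint speeds; "tau": joint torques, N m; "eef_pos": TCP position; "tool_rot": TCP orientation; "ft_force": force on the tool from outside, world axes, zero at the start; "ft_torque": the same for the moment, N m; "width": finger opening in m.
Only numpy, scipy, OpenCV 4.12 (cv2) and the standard library are available. Lean on these libraries where they do the work, as an engineer would, in place of code of your own. Each camera call takes 0.05 s, during which the arm holds its last target. There are 200 camera calls.

### The job

Pick up the steel bearing ring and slip it over the upright post of the blue fixture so that it lies flat on its seat, and let go of it. Then turn the red thumbscrew clockwise until it seats against its stop, back it off a quarter turn so that the ring can still be indexed, and finish while still gripping the thumbscrew there, so that I can tighten the lock nut. Leave the steel test disc and the black puck where they are.

Things in the scene. Friction and masses are not known exactly. Their poses are not given: they have to be found in the camera images.
- fixture: Blue base plate 160 x 80 x 12 mm fixed to the bench, origin at the centre of its underside, z up, position and yaw vary. Along its long x axis: at x = -45 mm a steel post on a round seat; at x = +50 mm a dark steel clamp body (44 x 46 mm, top 44 mm above the bench) with a brass lock nut (21 mm across, top at 50 mm) and above it the red thumbscrew on a vertical axis
- post_seat (a point): point on the axis of the upright post (diameter 21 mm, tapered tip 52 mm above the bench) at the height of its round seat (38 mm across, top 30 mm above the bench), where the centre of the ring's underside belongs; axes as the fixture
- jaw: Steel jaw with black front, out of the clamp body towards the post (26 mm wide in y, 24 to 37 mm above the bench); moved by the screw alone, 1.67 mm per rad: front face 32.7 mm from the post axis at screw 0, 26.7 mm when seated. Origin: the fixture's, shifted with it. It stands on the +x side of the seat, so hold the ring by its +y and -y sides when placing it
- race: Steel bearing ring, loose, lying flat on the bench: outer diameter 52 mm, hole 25.6 mm, height 18 mm, 0.2 kg; origin at the centre of its underside, z up
- wing: Red wing of the thumbscrew, an upright flat grip 44 mm long (its own x axis), 10 mm thick (its own y), from 53 to 79 mm above the bench; origin on the screw axis 66 mm above the bench. It turns with the screw and stays at its height; nothing but a 10 mm stem lies between it and the lock nut
- screw (a joint): turn of the thumbscrew in rad, growing clockwise as seen from above; 0 is fully open, 3.60 is the hard stop where it is seated; starts at 0.3 to 1.7. It turns with light friction (about 0.06 N m) and stays where it is left. A quarter turn is 1.57 rad, so the final value is 2.03
- disc: bystander: round steel hardness test block 50 mm across, 15 mm high, solid, origin at the centre of its underside
- puck: bystander: black round mounted specimen, 30 mm across, 18 mm high, origin at the centre of its underside

How it is judged:
By the outcome, as a careful person would: the job done as asked, in the order asked, and still so for the second after the job is handed in, while the arm keeps its last pose, push and grip.
It also fails if it takes over 72 s, if anything falls off the work surface, if the arm or the gripper's body presses on something with over 40 N, if the wrist force passes 120 N, or if a joint passes its speed limit or range.

## Working session

There is one attempt and no reset: what is moved stays moved. The work goes in short steps, Python scripts to look and compute and a tool call to move; the robot and the scene stay as the last step left them, time stands still between calls to the robot, and variables do not carry over. Pictures are saved under pics/ and viewed, about 8 in all and at most 12, crops included, and the job is handed in when it is done.

Besides the shell and the picture viewer there is one more tool, called after ">>>" as name([rows], argument=value, ...), one row to a line, values as JSON. carry_out: Moves the arm, as the interface text tells. Its arguments: {"type":"object","properties":{"rows":{"type":"array"}},"required":["rows"]}

```bash
ls; mkdir -p pics; cat > h.py <<'E'
import numpy as np, cv2
from scipy.spatial.transform import Rotation as R
from bench import ctrl
def save(n,f,crop=None):
    c=ctrl.camera(n); im=c["color"][:,:,::-1]
    cv2.imwrite("pics/"+f,im if crop is None else im[crop[1]:crop[3],crop[0]:crop[2]]); return c
def pose():
    s=ctrl.state(); return np.array(s["eef_pos"]),R.from_euler("xyz",s["tool_rot"])
def cam_ext(c,P=None):
    if "mount" in c:
        p,r=P; T=np.eye(4);T[:3,:3]=r.as_matrix();T[:3,3]=p; T=T@np.array(c["mount"]); T=np.linalg.inv(T)
        return T[:3,:3],T[:3,3]
    return cv2.Rodrigues(np.array(c["rvec"]))[0],np.array(c["tvec"]).ravel()
def onplane(c,uv,z,P=None):
    K=np.array([[c["fx"],0,c["cx"]],[0,c["fy"],c["cy"]],[0,0,1.]])
    u=cv2.undistortPoints(np.array(uv,float).reshape(-1,1,2),K,np.array(c["distortion"],float)).reshape(-1,2)
    Rm,t=cam_ext(c,P); C=-Rm.T@t; d=np.c_[u,np.ones(len(u))]@Rm
    return C+d*((z-C[2])/d[:,2])[:,None]
def project(c,X,P=None):
    K=np.array([[c["fx"],0,c["cx"]],[0,c["fy"],c["cy"]],[0,0,1.]]); Rm,t=cam_ext(c,P)
    return cv2.projectPoints(np.array(X,float).reshape(-1,1,3),cv2.Rodrigues(Rm)[0],t,K,np.array(c["distortion"],float))[0].reshape(-1,2)
E
python3 - <<'E'
from h import *
print({k:np.round(v,3) if not isinstance(v,(int,float)) else v for k,v in ctrl.state().items()})
c=save("top","top0.png")
for t in ["fixture","post_seat","jaw","race","wing","disc","puck"]:
    r=ctrl.tip_of(t,"top"); print(t,[(np.round(d["xyz"],4),round(d["score"],2)) for d in r[:3]])
E
```

```text
pics
{'time_s': 0.0, 'qpos': array([ 1.094,  0.124,  1.652, -0.   ,  1.368, -0.083]), 'joint_velocities': array([ 0.   , -0.001,  0.001, -0.   ,  0.   , -0.001]), 'tau': array([  0.   , -41.761, -35.993,   0.077,   0.049,  -0.   ]), 'eef_pos': array([0.249, 0.6  , 0.404]), 'tool_rot': array([-3.14 , -0.   ,  2.748]), 'ft_force': array([-0.667,  0.914,  0.101]), 'ft_torque': array([ 0.043, -0.002,  0.024]), 'width': 0.09532413732210442}
fixture [(array([ 0.5531, -0.0175,  0.0021]), 0.76)]
post_seat [(array([ 0.5069, -0.0012,  0.029 ]), 0.61)]
jaw [(array([ 5.515e-01, -1.350e-02,  3.000e-04]), 0.5)]
race [(array([ 0.4616, -0.1673,  0.0022]), 0.78), (array([ 0.6041, -0.181 ,  0.0034]), 0.34)]
wing [(array([ 0.6036, -0.0298,  0.0622]), 0.53), (array([ 6.055e-01, -1.835e-01,  4.000e-04]), 0.16)]
disc [(array([ 6.042e-01, -1.824e-01, -5.000e-04]), 0.76)]
puck [(array([ 0.6063, -0.1818,  0.0012]), 0.6), (array([ 0.4252, -0.3008, -0.0006]), 0.56)]
```

View pics/top0.png

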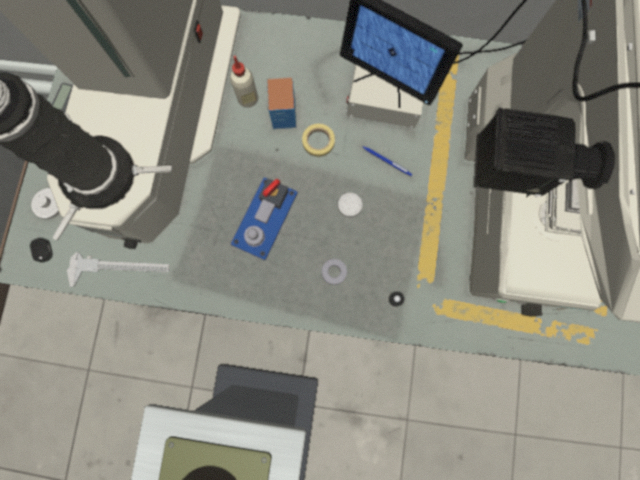

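The top view shows the fixture at (265,217) with the wing at (272,188), ring at (334,271), disc at (349,204), puck at (397,298). These agree with the networks, apart from the extra low-score hits. I'll check for obstacles in the scene view.

```bash
python3 - <<'E'
from h import *
c=save("scene","scene0.png")
print("cam",-cam_ext(c)[0].T@cam_ext(c)[1])
for t in ["fixture","post_seat","race","wing","disc","puck"]:
    r=ctrl.tip_of(t,"scene"); print(t,[(np.round(d["xyz"],4),round(d["score"],2)) for d in r[:3]])
t=ctrl.camera("top");print("topcam",-cam_ext(t)[0].T@cam_ext(t)[1])
o=ctrl.outline_of("race","top")[0]["pixels"]; v,u=np.nonzero(o); print("race c",onplane(t,[[u.mean(),v.mean()]],.018),len(u))
print("floor pts",onplane(t,[[130,240],[190,160],[240,10],[60,180],[130,245]],0).round(3).tolist())
print(project(t,[[.249,.6,.4],[.46,-.167,0],[.35,.2,.4]]))
E
```

```text
cam [ 0.20149776 -0.69488775  0.81680674]
fixture [(array([ 0.5502, -0.017 , -0.0025]), 0.82)]
post_seat [(array([ 5.129e-01, -4.000e-04,  2.950e-02]), 0.78)]
race [(array([ 0.4637, -0.1714,  0.0022]), 0.95)]
wing [(array([ 0.6014, -0.0284,  0.0647]), 0.52)]
disc [(array([ 0.6054, -0.1828,  0.0018]), 0.88)]
puck [(array([ 4.252e-01, -3.014e-01,  1.000e-04]), 0.61)]
topcam [ 0.35297419 -0.16008216  0.90500266]
race c [[ 0.46466271 -0.16903369  0.018     ]] 309
floor pts [[0.468, 0.26, 0.0], [0.66, 0.17, 0.0], [1.045, 0.131, 0.0], [0.576, 0.446, 0.0], [0.458, 0.258, 0.0]]
[[-278.13329551  309.99579188]
 [ 331.22146501  273.04262623]
 [  15.19425952  280.92849561]]
```

View pics/scene0.png

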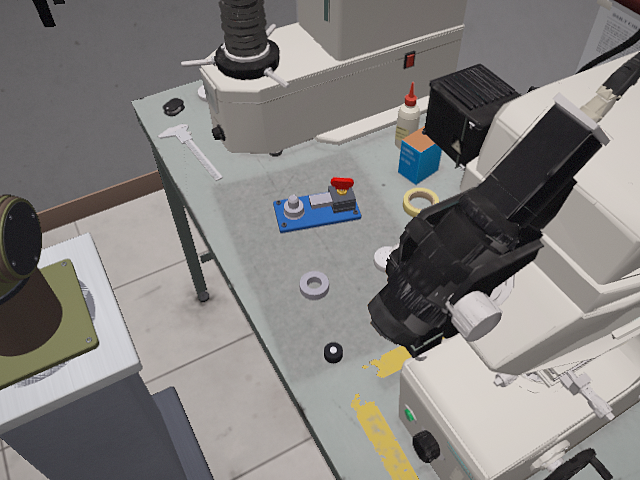

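The scene view shows the fixture at (318,210), ring (314,285) and puck (333,352). A hardness tester with handles stands at back left, with handle tips at (183,63) and (283,80). A microscope nose overhangs on the right, near (385,315). I'll triangulate those overhangs to set keep-out zones.

```bash
cat >> h.py <<'E'
def ray(c,uv,P=None):
    a=onplane(c,[uv],0,P)[0]; Rm,t=cam_ext(c,P); C=-Rm.T@t; d=a-C; return C,d/np.linalg.norm(d)
def tri(rays):
    A=sum(np.eye(3)-np.outer(d,d) for C,d in rays); b=sum((np.eye(3)-np.outer(d,d))@C for C,d in rays)
    X=np.linalg.solve(A,b); return X,[np.linalg.norm((np.eye(3)-np.outer(d,d))@(X-C)) for C,d in rays]
E
python3 - <<'E'
from h import *
t=ctrl.camera("top");s=ctrl.camera("scene")
for n,a,b in [("tip1",(170,168),(283,80)),("tip2",(57,237),(183,63)),("hub",(95,170),(247,60)),("redbtn",(199,30),(409,60)),("boxcorner",(190,160),(318,135)),("micro nose",(480,185),(375,310)),("micro nose2",(478,150),(440,215)),("post",(254,235),(293,198))]:
    X,e=tri([ray(t,a),ray(s,b)]); print(n,X.round(3),np.round(e,3))
E
```

```text
tip1 [0.566 0.121 0.219] [0.002 0.002]
tip2 [0.43  0.288 0.204] [0. 0.]
hub [0.555 0.265 0.185] [0.002 0.002]
redbtn [0.877 0.156 0.145] [0.002 0.002]
boxcorner [0.652 0.159 0.027] [0.002 0.002]
micro nose [ 0.524 -0.371  0.225] [0.078 0.078]
micro nose2 [ 0.596 -0.34   0.3  ] [0.034 0.034]
post [ 0.508 -0.007  0.054] [0.002 0.002]
```

```bash
cat >> h.py <<'E'
def go(*wps):
    """wps: (x,y,z,jawdeg) jawdeg = world heading of tool y; prints per-leg tool deltas in row units, split into equal rows"""
    p,r=pose()
    for w in wps:
        yaw=np.radians(w[3]+90) # tool y=(sin yaw,-cos yaw)
        q=R.from_euler("xyz",[np.pi,0,yaw])
        rv=np.degrees((r.inv()*q).as_rotvec())/5; d=r.inv().apply(np.array(w[:3])-p)/.04
        n=int(np.ceil(max(abs(np.r_[rv,d]).max(),np.linalg.norm(d)/1.2,.01)))
        print("->",w,"rows",n,"turn",(rv/n).round(3),"shift",(d/n).round(3)); p,r=np.array(w[:3]),q
E
python3 - <<'E'
from h import *
go((.25,.33,.4,67.5),(.33,.05,.4,67.5),(.45,-.15,.35,67.5))
E
```

```text
-> (0.25, 0.33, 0.4, 67.5) rows 7 turn [ 0.    -0.    -0.002] shift [-0.372 -0.89   0.017]
-> (0.33, 0.05, 0.4, 67.5) rows 7 turn [0. 0. 0.] shift [-0.647 -0.815 -0.   ]
-> (0.45, -0.15, 0.35, 67.5) rows 5 turn [0. 0. 0.] shift [-0.937 -0.694  0.25 ]
```

>>> carry_out([
  [0, 0, 0, -0.37, -0.89, 0, 100],
  [0, 0, 0, -0.37, -0.89, 0, 100],
  [0, 0, 0, -0.37, -0.89, 0, 100],
  [0, 0, 0, -0.37, -0.89, 0, 100],
  [0, 0, 0, -0.37, -0.89, 0, 100],
  [0, 0, 0, -0.37, -0.89, 0, 100],
  [0, 0, 0, -0.37, -0.89, 0, 100],
])

```text
time_s: 1.65
eef_pos: [0.2492, 0.3289, 0.4048]
tool_rot: [3.141, 0.0, 2.748]
ft_force: [0.2, 0.5, -0.7]
width: 0.0949
```

>>> carry_out([
  [0, 0, 0, -0.65, -0.81, 0, 100],
  [0, 0, 0, -0.65, -0.81, 0, 100],
  [0, 0, 0, -0.65, -0.81, 0, 100],
  [0, 0, 0, -0.65, -0.81, 0, 100],
  [0, 0, 0, -0.65, -0.81, 0, 100],
  [0, 0, 0, -0.65, -0.81, 0, 100],
  [0, 0, 0, -0.65, -0.81, 0, 100],
  [0, 0, 0, 0, 0, 0, 100],
])

```text
time_s: 2.45
eef_pos: [0.3311, 0.0473, 0.4051]
tool_rot: [-3.141, 0.002, 2.738]
ft_force: [-0.8, 0.9, -0.5]
width: 0.0951
```

>>> carry_out([
  [0, 0, 0, -0.93, -0.69, 0, 100],
  [0, 0, 0, -0.93, -0.69, 0, 100],
  [0, 0, 0, -0.93, -0.69, 0, 100],
  [0, 0, 0, 0, 0, 0, 100],
])

```text
time_s: 2.85
eef_pos: [0.4034, -0.0707, 0.4046]
tool_rot: [-3.141, -0.001, 2.744]
ft_force: [0.1, 0.0, -0.3]
width: 0.0951
```

```bash
python3 - <<'E'
from h import *
P=pose(); c=save("wrist","w0.png"); print(P[0], np.array(c["mount"]).round(3))
for t in ["fixture","post_seat","jaw","race","wing","disc","puck"]:
    r=ctrl.tip_of(t,"wrist"); print(t,[(np.round(d["xyz"],4),round(d["score"],2)) for d in r[:2]])
E
```

```text
[ 0.40344387 -0.07071239  0.40461959] [[ 0.    -0.97  -0.245  0.071]
 [ 1.     0.    -0.     0.002]
 [ 0.    -0.245  0.97   0.02 ]
 [ 0.     0.     0.     1.   ]]
fixture [(array([ 0.5513, -0.0138, -0.0007]), 0.81)]
post_seat [(array([0.5116, 0.0015, 0.0328]), 0.98)]
jaw []
race [(array([ 4.657e-01, -1.673e-01, -3.000e-04]), 0.81)]
wing [(array([ 0.5998, -0.0278,  0.0696]), 0.5)]
disc []
puck [(array([ 0.4205, -0.3048, -0.0025]), 0.65)]
```

View pics/w0.png

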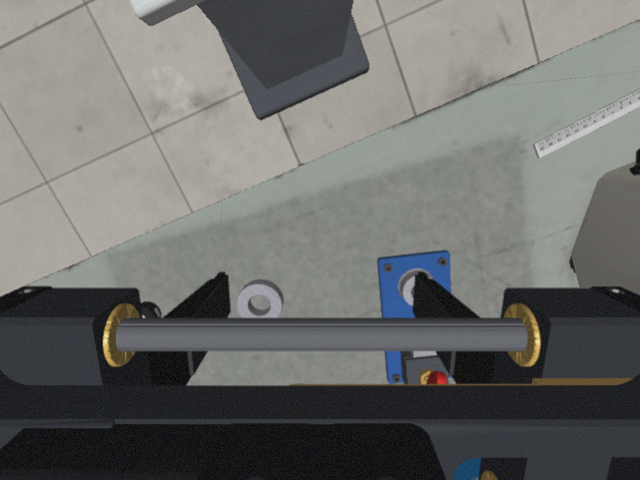

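The wrist view shows the ring fully at (260,300), the blue plate corners at (378,258) and (449,251), the post at (412,288) partly behind a finger, and the wing at (433,380). I'll measure the ring and plate now.

```bash
cat >> h.py <<'E'
def circ_fit(c,name,cam,P,xyz0,r,z0,z1):
    """fit xy of an upright cylinder (radius r, z0..z1) to outline's silhouette by overlap"""
    from scipy.optimize import minimize
    o=ctrl.outline_of(name,cam)[0]["pixels"]; v,u=np.nonzero(o); w=[u.min(),u.max(),v.min(),v.max()]
    a=np.linspace(0,2*np.pi,60); ring=np.c_[np.cos(a)*r,np.sin(a)*r]
    def f(xy):
        X=np.r_[np.c_[ring+xy,0*a+z0],np.c_[ring+xy,0*a+z1]]; q=project(c,X,P)
        return np.array([q[:,0].min(),q[:,0].max(),q[:,1].min(),q[:,1].max()])-w
    m=minimize(lambda x:(f(x)**2).sum(),xyz0[:2],method="Nelder-Mead",options=dict(xatol=1e-5,fatol=1e-4)); return m.x,f(m.x)
E
python3 - <<'E'
from h import *
P=pose(); c=ctrl.camera("wrist")
print("race wrist",circ_fit(c,"race","wrist",P,[.465,-.169],.026,0,.018))
im=cv2.cvtColor(c["color"],cv2.COLOR_RGB2HSV); b=(cv2.inRange(im,(100,150,60),(125,255,255))>0); b[:, :370]=0;b[400:]=0
pts=np.argwhere(b)[:,::-1]; print(len(pts)); q=cv2.boxPoints(cv2.minAreaRect(pts.astype(np.float32))); print(q)
print(onplane(c,q,.012,P).round(4))
s=ctrl.camera("scene")
print("race scene",circ_fit(s,"race","scene",None,[.465,-.169],.026,0,.018))
t=ctrl.camera("top")
for n,c in(("top",t),("scene",s)):
    im=cv2.cvtColor(c["color"],cv2.COLOR_RGB2HSV); b=(cv2.inRange(im,(108,150,60),(125,255,255))>0)
    q0=project(c,[[.553,-.015,.012]])[0].astype(int); b2=np.zeros_like(b); b2[q0[1]-60:q0[1]+60,q0[0]-60:q0[0]+60]=1
    pts=np.argwhere(b&b2)[:,::-1]; W=onplane(c,pts,.012); rr=cv2.minAreaRect((W[:,:2]*1000).astype(np.float32)); print(n,rr,len(pts))
E
```

```text
race wrist (array([ 0.45563463, -0.16553474]), array([-1.53122662,  1.58974314, -6.5899377 ,  6.80957597]))
2526
[[374.38013 259.019  ]
 [444.73242 253.55478]
 [454.3687  377.62186]
 [384.01642 383.0861 ]]
[[ 0.4613 -0.026   0.012 ]
 [ 0.485   0.0478  0.012 ]
 [ 0.6388  0.0116  0.012 ]
 [ 0.6133 -0.0697  0.012 ]]
race scene (array([ 0.46178682, -0.17477122]), array([-0.58928232,  0.59940259, -1.26702252,  1.16668198]))
top ((577.0323486328125, -20.619415283203125), (73.5954360961914, 77.18616485595703), 73.8154067993164) 464
scene ((550.7660522460938, -19.702064514160156), (82.94998168945312, 155.8507843017578), 73.91609954833984) 267
```

Fixture yaw is about -16° from top, scene and wrist. The ring is near (0.4635,-0.169). The wrist ring fit is spoilt by the gripper rod hiding part of it, so I'll move for a closer unobstructed look.

```bash
python3 - <<'E'
from h import *
go((.51,-.18,.30,74),(.4635,-.169,.24,74),(.4635,-.169,.182,74))
E
```

```text
-> (0.51, -0.18, 0.3, 74) rows 4 turn [ 0.     0.001 -0.327] shift [-0.893 -0.388  0.656]
-> (0.4635, -0.169, 0.24, 74) rows 2 turn [0. 0. 0.] shift [ 0.597 -0.028  0.75 ]
-> (0.4635, -0.169, 0.182, 74) rows 2 turn [0. 0. 0.] shift [ 0.    -0.     0.725]
```

>>> carry_out([
  [0, 0, -0.33, -0.9, -0.39, 0.65, 100],
  [0, 0, -0.33, -0.9, -0.39, 0.65, 100],
  [0, 0, -0.33, -0.9, -0.39, 0.65, 100],
  [0, 0, -0.33, -0.9, -0.39, 0.65, 100],
  [0, 0, 0, 0, 0, 0, 100],
  [0, 0, 0, 0, 0, 0, 100],
])

```text
time_s: 4.1
eef_pos: [0.5157, -0.1766, 0.2989]
tool_rot: [3.141, -0.004, 2.862]
ft_force: [-0.7, -0.5, 0.6]
width: 0.0949
```

```bash
python3 - <<'E'
from h import *
P=pose(); c=save("wrist","w1.png"); print(P[0])
for t in ["race","post_seat","disc"]: print(t,[(np.round(d["xyz"],4),round(d["score"],2)) for d in ctrl.tip_of(t,"wrist")[:2]])
f=circ_fit(c,"race","wrist",P,[.465,-.169],.026,0,.018); print(f)
go((f[0][0],f[0][1],.24,74),(f[0][0],f[0][1],.182,74))
E
```

```text
[ 0.515668   -0.17658585  0.29891324]
race [(array([ 0.4674, -0.1677,  0.0006]), 0.95)]
post_seat [(array([0.5095, 0.0007, 0.0311]), 0.61)]
disc []
(array([ 0.46036196, -0.16889314]), array([-1.54934276,  1.54045976, -1.47756459,  1.70149222]))
-> (np.float64(0.4603619561298983), np.float64(-0.16889314054731513), 0.24, 74) rows 2 turn [-0.003  0.022  0.007] shift [ 0.687 -0.107  0.784]
-> (np.float64(0.4603619561298983), np.float64(-0.16889314054731513), 0.182, 74) rows 2 turn [0. 0. 0.] shift [ 0.    -0.     0.725]
```

View pics/w1.png

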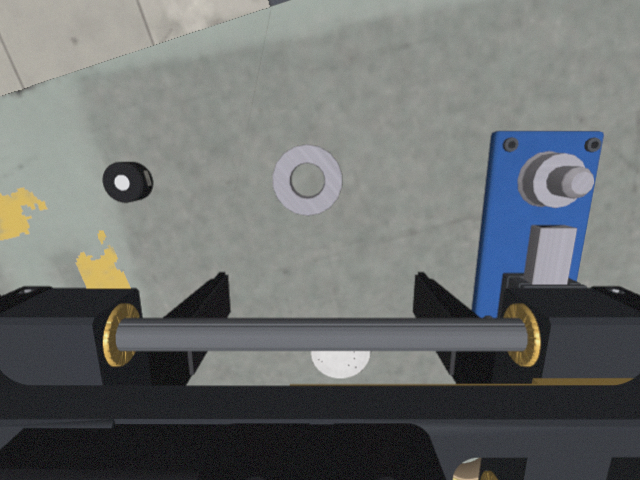

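The wrist view shows the ring at (308,180), puck (128,183) and disc (340,360). The seat circle is centred near (547,180), and the plate corners are at (492,132) and (603,132).

```bash
python3 - <<'E'
from h import *
P=pose(); c=ctrl.camera("wrist")
print("ring",onplane(c,[[308,180]],.018,P)); print("seat",onplane(c,[[547,180]],.03,P)); k=onplane(c,[[492,132],[604,132],[473,316]],.012,P)
print("corners",k.round(4), np.degrees(np.arctan2(*(k[1]-k[0])[[1,0]])),np.linalg.norm(k[1]-k[0]))
ex=np.array([np.cos(np.radians(-16)),np.sin(np.radians(-16))]); print("post from edge",(k[0]+k[1])[:2]/2+.035*ex)
# seat refine: bright non-blue? circle projections
for x in [.505,.509,.513]:
    for y in [-.005,0]: print(x,y,project(c,[[x,y,.03],[x-.019,y,.03],[x,y-.019,.03],[x,y,.052]],P).round(0).tolist())
g=c["color"]; h=cv2.cvtColor(g,cv2.COLOR_RGB2HSV); cv2.imwrite("pics/crop1.png",cv2.resize(g[120:330,460:620,::-1],None,fx=3.5,fy=2.8*1.0,interpolation=cv2.INTER_CUBIC))
E
```

```text
ring [[ 0.46280778 -0.16858056  0.018     ]]
seat [[ 0.50854779 -0.00493497  0.03      ]]
corners [[ 0.4668 -0.029   0.012 ]
 [ 0.4894  0.0504  0.012 ]
 [ 0.6089 -0.0677  0.012 ]] 74.17215062873197 0.08260310387737185
post from edge [0.51173694 0.00104325]
0.505 -0.005 [[546.0, 175.0], [543.0, 148.0], [519.0, 183.0], [567.0, 177.0]]
0.505 0 [[553.0, 173.0], [550.0, 146.0], [527.0, 181.0], [575.0, 175.0]]
0.509 -0.005 [[547.0, 181.0], [544.0, 154.0], [520.0, 188.0], [568.0, 183.0]]
0.509 0 [[554.0, 179.0], [551.0, 152.0], [527.0, 186.0], [576.0, 181.0]]
0.513 -0.005 [[548.0, 186.0], [544.0, 160.0], [521.0, 193.0], [569.0, 189.0]]
0.513 0 [[555.0, 184.0], [552.0, 158.0], [528.0, 192.0], [576.0, 187.0]]
```

```bash
python3 - <<'E'
from h import *
go((.4625,-.1687,.24,74),(.4625,-.1687,.194,74))
E
```

```text
-> (0.4625, -0.1687, 0.24, 74) rows 2 turn [-0.003  0.02   0.007] shift [ 0.662 -0.097  0.782]
-> (0.4625, -0.1687, 0.194, 74) rows 2 turn [0. 0. 0.] shift [ 0.    -0.     0.575]
```

>>> carry_out([
  [0, 0, 0, 0.44, -0.06, 0.5, 100],
  [0, 0, 0, 0.44, -0.06, 0.5, 100],
  [0, 0, 0, 0.44, -0.06, 0.5, 100],
  [0, 0, 0, 0, 0, 0, 100],
  [0, 0, 0, 0, 0, 0, 100],
])

```text
time_s: 4.9
eef_pos: [0.463, -0.1685, 0.2419]
tool_rot: [-3.141, 0.002, 2.863]
ft_force: [0.1, -0.2, 0.9]
width: 0.095
```

>>> carry_out([
  [0, 0, 0, 0, 0, 0.4, 100],
  [0, 0, 0, 0, 0, 0.4, 100],
  [0, 0, 0, 0, 0, 0.4, 100],
  [0, 0, 0, 0, 0, 0, 100],
  [0, 0, 0, 0, 0, 0, 0],
  [0, 0, 0, 0, 0, 0, 0],
  [0, 0, 0, 0, 0, 0, 0],
  [0, 0, 0, 0, 0, 0, 0],
  [0, 0, 0, 0, 0, 0, 0],
  [0, 0, 0, 0, 0, 0, 0],
])

```text
time_s: 5.9
eef_pos: [0.4629, -0.1688, 0.1931]
tool_rot: [-3.141, 0.001, 2.863]
ft_force: [-0.0, -0.2, 1.4]
width: 0.0526
```

>>> carry_out([
  [0, 0, 0, 0, 0, 0, 0],
  [0, 0, 0, 0, 0, 0, 0],
  [0, 0, 0, 0, 0, 0, 0],
])

```text
time_s: 6.2
eef_pos: [0.463, -0.1689, 0.1931]
tool_rot: [-3.141, 0.0, 2.863]
ft_force: [-0.9, -2.4, 3.9]
width: 0.0517
```

Gripped: the width reads 51.7 mm. Lifting, then a look at the post with the ring in view.

>>> carry_out([
  [0, 0, 0, 0, 0, -0.4, 0],
  [0, 0, 0, 0, 0, -0.7, 0],
  [0, 0, 0, 0, 0, -0.8, 0],
  [0, 0, 0, 0, 0, -0.8, 0],
  [0, 0, 0, 0, 0, 0, 0],
])

```text
time_s: 6.7
eef_pos: [0.4642, -0.169, 0.3052]
tool_rot: [-3.141, 0.008, 2.863]
ft_force: [0.8, -0.2, -2.2]
width: 0.0517
```

```bash
python3 - <<'E'
from h import *
print(ctrl.state()["width"]); go((.552,-.025,.3,74))
E
```

```text
0.05168750402921851
-> (0.552, -0.025, 0.3, 74) rows 5 turn [-0.002  0.019  0.002] shift [-0.224  0.813  0.027]
```

>>> carry_out([
  [0, 0, 0, -0.23, 0.81, 0, 0],
  [0, 0, 0, -0.23, 0.81, 0, 0],
  [0, 0, 0, -0.23, 0.81, 0, 0],
  [0, 0, 0, -0.23, 0.81, 0, 0],
  [0, 0, 0, -0.23, 0.81, 0, 0],
  [0, 0, 0, 0, 0, 0, 0],
  [0, 0, 0, 0, 0, 0, 0],
])

```text
time_s: 7.4
eef_pos: [0.5511, -0.0249, 0.2986]
tool_rot: [-3.141, -0.004, 2.865]
ft_force: [-1.0, -0.6, -2.0]
width: 0.052
```

```bash
python3 - <<'E'
from h import *
P=pose(); c=save("wrist","w2.png"); print(P[0],P[1].as_euler("xyz"))
for t in ["race","post_seat","wing","fixture"]: print(t,[(np.round(d["xyz"],4),round(d["score"],2)) for d in ctrl.tip_of(t,"wrist")[:2]])
E
```

```text
[ 0.55107996 -0.02490851  0.29858091] [-3.14099951 -0.00359199  2.86459846]
race [(array([ 0.5493, -0.0203,  0.1071]), 0.79)]
post_seat [(array([0.5119, 0.0019, 0.0287]), 0.88)]
wing [(array([ 0.6002, -0.0273,  0.0704]), 0.84)]
fixture [(array([ 0.5555, -0.0149, -0.0023]), 0.91)]
```

View pics/w2.png

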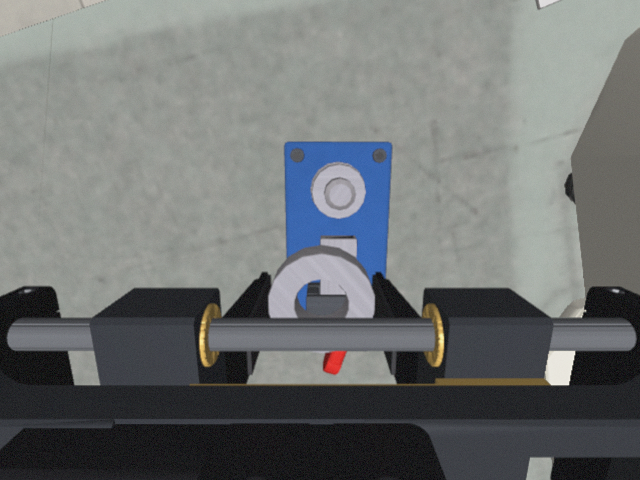

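The wrist view shows the seat circle at (338,190), spanning 311–366 by 162–219, the held ring at (321,~300) and the wing at (337,360). I'll overlay model circles to refine both in the same image.

```bash
python3 - <<'E'
from h import *
P=pose(); c=ctrl.camera("wrist")
s=onplane(c,[[338.5,190.5]],.03,P)[0]; print("seat",s)
k=onplane(c,[[285,142],[392,142],[278,300],[388,272]],.012,P); print(k.round(4),np.linalg.norm(k[1]-k[0]),np.degrees(np.arctan2(*(k[1]-k[0])[[1,0]]))); 
im=c["color"][:,:,::-1].copy(); S=4; x0,y0=255,130; big=cv2.resize(im[y0:330,x0:405],None,fx=S,fy=S,interpolation=cv2.INTER_CUBIC); big=big[:600]
big=cv2.resize(im[y0:325,x0:405],None,fx=3,fy=3,interpolation=cv2.INTER_CUBIC); S=3
a=np.linspace(0,2*np.pi,90); 
def circ(ctr,r,z,col):
    X=np.c_[ctr[0]+r*np.cos(a),ctr[1]+r*np.sin(a),0*a+z]; q=(project(c,X,P)-[x0,y0]+.5)*S-.5
    cv2.polylines(big,[q.round().astype(np.int32)],True,col,1)
circ(s,.019,.03,(0,255,0)); circ(s,.0105,.045,(0,0,255))
g=P[0]+P[1].apply([0,0,.171]); print("grasp",g); zt=P[0][2]-.1931+.018
circ(g,.026,zt,(0,255,0)); circ(g,.0128,zt,(0,0,255)); circ(g,.026,zt-.018,(0,255,255))
cv2.imwrite("pics/ov1.png",big)
E
```

```text
seat [0.50957592 0.00066998 0.03      ]
[[ 0.4666 -0.0273  0.012 ]
 [ 0.4882  0.0481  0.012 ]
 [ 0.5836 -0.0701  0.012 ]
 [ 0.585   0.022   0.012 ]] 0.07843171762172339 73.96567033517566
grasp [ 0.55095899 -0.02633122  0.12930475]
```

View pics/ov1.png

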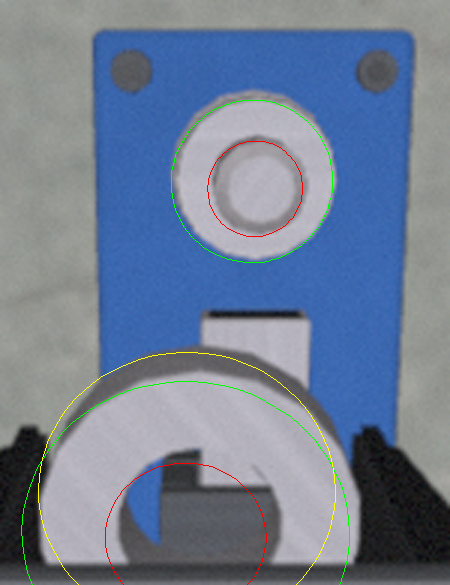

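```bash
python3 - <<'E'
from h import *
from scipy.optimize import least_squares
P=pose(); c=ctrl.camera("wrist"); print(c["fx"],c["fy"],c["cx"],c["cy"])
a=np.linspace(0,2*np.pi,360)
def cr(X,r): return project(c,np.c_[X[0]+r*np.cos(a),X[1]+r*np.sin(a),0*a+X[2]],P)
# bounds in picture pixels
m=np.array([255+40/3,255+358/3,130+371/3,130+345/3])
def f(X):
    t=cr(X,.026);b=cr(X-[0,0,.018],.026); return np.array([t[:,0].min(),t[:,0].max(),t[:,1].min(),b[:,1].min()])-m
g=P[0]+P[1].apply([0,0,.171])
o=least_squares(f,[g[0],g[1],.123],x_scale=.01); print("ring top centre",o.x,o.fun,"rel tool",P[1].inv().apply(o.x-P[0]))
sm=np.array([255+171.5/3,255+334.5/3,130+262/3])
def fs(xy):
    t=cr([xy[0],xy[1],.03],.019); return np.array([t[:,0].min(),t[:,0].max(),t[:,1].max()])-sm
q=least_squares(fs,[.51,0],x_scale=.01); print("seat",q.x,q.fun)
d=q.x-o.x[:2]; print("delta",d,"target TCP xy",P[0][:2]+d)
s=ctrl.camera("scene")
for n in ["race","post_seat"]: print(n,[(np.round(x["xyz"],4),round(x["score"],2)) for x in ctrl.tip_of(n,"scene")[:1]])
o=ctrl.outline_of("race","scene"); v,u=np.nonzero(o[0]["pixels"]); print(u.min(),u.max(),v.min(),v.max())
print(circ_fit(s,"race","scene",None,[.551,-.026],.026,P[0][2]-.1931,P[0][2]-.1931+.018))
cv2.imwrite("pics/s2.png",cv2.resize(s["color"][140:250,250:390,::-1],None,fx=5,fy=5,interpolation=cv2.INTER_CUBIC))
E
```

```text
351.752239586772 351.752239586772 321.14921898564387 244.92532878946028
ring top centre [ 0.55191619 -0.02407682  0.12029171] [ 0.02691237 -0.02691256  0.29592818 -0.32698245] rel tool [-1.36389498e-04  2.35872933e-03  1.80253159e-01]
seat [0.51015519 0.00120853] [ 0.29561519 -0.29548107 -0.01132983]
delta [-0.04176101  0.02528535] target TCP xy [ 0.50942555 -0.0010243 ]
race [(array([ 0.5566, -0.0268,  0.1104]), 0.52)]
post_seat [(array([ 5.113e-01, -4.000e-04,  3.010e-02]), 0.92)]
304 331 168 185
(array([ 0.54717735, -0.03690315]), array([-1.21992939,  1.22262515, -5.47690098,  5.06464589]))
```

View pics/s2.png

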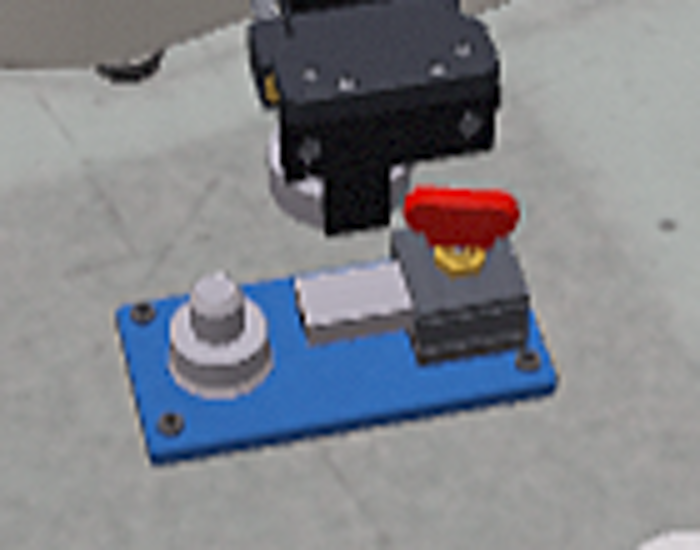

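The scene crop shows the ring hanging from the fingers, the post clear on the left, and the wing upright with its long side roughly along the fixture x. Wrist, plate edge and networks all put the target TCP at about (0.510,-0.0012).

```bash
python3 - <<'E'
from h import *
go((.510,-.0012,.275,74),(.510,-.0012,.25,74))
E
```

```text
-> (0.51, -0.0012, 0.275, 74) rows 2 turn [-0.     0.001  0.002] shift [0.584 0.151 0.323]
-> (0.51, -0.0012, 0.25, 74) rows 1 turn [0. 0. 0.] shift [ 0.    -0.     0.625]
```

>>> carry_out([
  [0, 0, 0, 0.39, 0.1, 0.2, 0],
  [0, 0, 0, 0.39, 0.1, 0.2, 0],
  [0, 0, 0, 0.39, 0.1, 0.2, 0],
  [0, 0, 0, 0, 0, 0, 0],
  [0, 0, 0, 0, 0, 0, 0],
  [0, 0, 0, 0, 0, 0, 0],
])

```text
time_s: 8.6
eef_pos: [0.5108, -0.0014, 0.2777]
tool_rot: [3.141, 0.002, 2.863]
ft_force: [-1.2, 0.3, -0.7]
width: 0.0521
```

```bash
python3 - <<'E'
from h import *
P=pose();print(P[0],P[1].as_euler("xyz"),ctrl.state()["ft_force"]); go((.510,-.0012,.25,74))
c=save("wrist","w3.png",(160,150,480,330)); c=ctrl.camera("scene"); w=cv2.imread("pics/w3.png")
a=cv2.resize(c["color"][150:240,240,:][:,None] if 0 else c["color"][145:245,250:350,::-1],None,fx=5,fy=5,interpolation=cv2.INTER_CUBIC)
t=ctrl.camera("top"); print(project(t,[[.51,-.0012,.03]]))
w=cv2.resize(w,None,fx=.9,fy=.9); out=np.zeros((500,790,3),np.uint8); out[:,:500]=a; out[:w.shape[0],500:500+w.shape[1]]=w[:,:290]; cv2.imwrite("pics/c3.png",out)
E
```

```text
[ 0.51076045 -0.00141456  0.27768886] [3.14136972e+00 1.93131102e-03 2.86279837e+00] [-1.20653108  0.27011014 -0.6946585 ]
-> (0.51, -0.0012, 0.25, 74) rows 1 turn [0.003 0.022 0.005] shift [ 0.021 -0.     0.692]
[[253.40040511 235.13882222]]
```

View pics/c3.png

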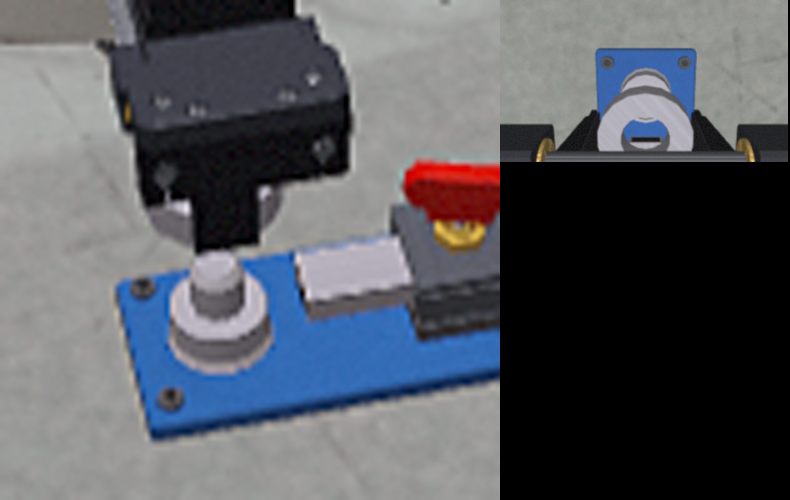

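The ring (crop 213,215) sits above the post (217,262) in the scene crop, consistent with the plan. Descending in small steps while watching the force.

>>> carry_out([
  [0, 0, 0, 0.02, 0, 0.3, 0],
  [0, 0, 0, 0, 0, 0.3, 0],
  [0, 0, 0, 0, 0, 0.1, 0],
  [0, 0, 0, 0, 0, 0, 0],
])

```text
time_s: 9.15
eef_pos: [0.5085, -0.0008, 0.2469]
tool_rot: [-3.141, -0.003, 2.863]
ft_force: [-0.3, -0.9, -1.2]
width: 0.0514
```

>>> carry_out([
  [0, 0, 0, 0, 0, 0.1, 0],
  [0, 0, 0, 0, 0, 0.1, 0],
  [0, 0, 0, 0, 0, 0, 0],
])

```text
time_s: 9.45
eef_pos: [0.509, -0.0009, 0.2403]
tool_rot: [-3.141, -0.001, 2.863]
ft_force: [0.0, 0.1, -1.6]
width: 0.0519
```

>>> carry_out([
  [0, 0, 0, -0.02, 0, 0.08, 0],
  [0, 0, 0, 0, 0, 0.08, 0],
  [0, 0, 0, 0, 0, 0, 0],
])

```text
time_s: 9.75
eef_pos: [0.5097, -0.0011, 0.2338]
tool_rot: [-3.141, -0.001, 2.863]
ft_force: [-0.4, 0.0, -1.8]
width: 0.0517
```

>>> carry_out([
  [0, 0, 0, 0, 0, 0.08, 0],
  [0, 0, 0, 0, 0, 0.06, 0],
  [0, 0, 0, 0, 0, 0, 0],
])

```text
time_s: 10.05
eef_pos: [0.5097, -0.0011, 0.2283]
tool_rot: [-3.141, -0.001, 2.863]
ft_force: [0.6, -0.4, -1.5]
width: 0.0518
```

Free-sliding over the post. Continuing to the seat (expected at TCP ≈ 0.223).

>>> carry_out([
  [0, 0, 0, 0, 0, 0.06, 0],
  [0, 0, 0, 0, 0, 0.05, 0],
  [0, 0, 0, 0, 0, 0, 0],
])

```text
time_s: 10.35
eef_pos: [0.5097, -0.0011, 0.224]
tool_rot: [-3.141, -0.001, 2.863]
ft_force: [0.0, -0.5, -1.5]
width: 0.0519
```

>>> carry_out([
  [0, 0, 0, 0, 0, 0.03, 0],
  [0, 0, 0, 0, 0, 0, 0],
])

```text
time_s: 10.55
eef_pos: [0.51, -0.0011, 0.2232]
tool_rot: [3.142, 0.0, 2.863]
ft_force: [0.5, 0.3, -1.3]
width: 0.0516
```

>>> carry_out([
  [0, 0, 0, 0, 0, 0.03, 0],
  [0, 0, 0, 0, 0, 0.03, 0],
  [0, 0, 0, 0, 0, 0, 0],
])

```text
time_s: 10.85
eef_pos: [0.5103, -0.0011, 0.223]
tool_rot: [-3.141, -0.001, 2.863]
ft_force: [-8.5, 0.9, 12.5]
width: 0.0518
```

Seated: contact at exactly the expected height, 12.5 N. Releasing.

>>> carry_out([
  [0, 0, 0, 0, 0, -0.03, 0],
  [0, 0, 0, 0, 0, 0, 90],
  [0, 0, 0, 0, 0, 0, 90],
  [0, 0, 0, 0, 0, 0, 90],
  [0, 0, 0, 0, 0, 0, 90],
  [0, 0, 0, 0, 0, 0, 90],
])

```text
time_s: 11.45
eef_pos: [0.5099, -0.0011, 0.2218]
tool_rot: [-3.142, -0.0, 2.863]
ft_force: [0.1, -0.9, 0.3]
width: 0.0837
```

>>> carry_out([
  [0, 0, 0, 0, 0, -0.5, 90],
  [0, 0, 0, 0, 0, -0.8, 90],
  [0, 0, 0, 0, 0, -0.9, 90],
  [0, 0, 0, 0, 0, 0, 90],
  [0, 0, 0, 0, 0, 0, 90],
])

```text
time_s: 11.95
eef_pos: [0.5102, -0.0011, 0.311]
tool_rot: [3.141, 0.002, 2.863]
ft_force: [-0.8, 1.3, -0.9]
width: 0.0858
```

```bash
python3 - <<'E'
from h import *
P=pose(); print(P[0]); c=ctrl.camera("wrist"); s=ctrl.camera("scene")
for n in ("wrist","scene"):
  for t in ["race","wing","post_seat"]: print(n,t,[(np.round(d["xyz"],4),round(d["score"],2)) for d in ctrl.tip_of(t,n)[:1]])
a=cv2.resize(s["color"][160:240,265:385,::-1],None,fx=4,fy=4,interpolation=cv2.INTER_CUBIC)
w=cv2.resize(c["color"][:400,200:480,::-1],None,fx=1.1,fy=1.1)
out=np.zeros((440,790,3),np.uint8); out[:320,:480]=a; out[:,480:788]=w; cv2.imwrite("pics/c4.png",out)
E
```

```text
[ 0.51017817 -0.00114179  0.3109969 ]
wrist race [(array([ 0.515 , -0.002 ,  0.0295]), 0.8)]
wrist wing [(array([ 0.5967, -0.0282,  0.0675]), 0.94)]
wrist post_seat [(array([0.5076, 0.0037, 0.0315]), 0.7)]
scene race [(array([ 0.5168, -0.0016,  0.0313]), 0.91)]
scene wing [(array([ 0.6037, -0.0268,  0.065 ]), 0.48)]
scene post_seat [(array([ 0.5102, -0.0014,  0.0271]), 0.61)]
```

View pics/c4.png

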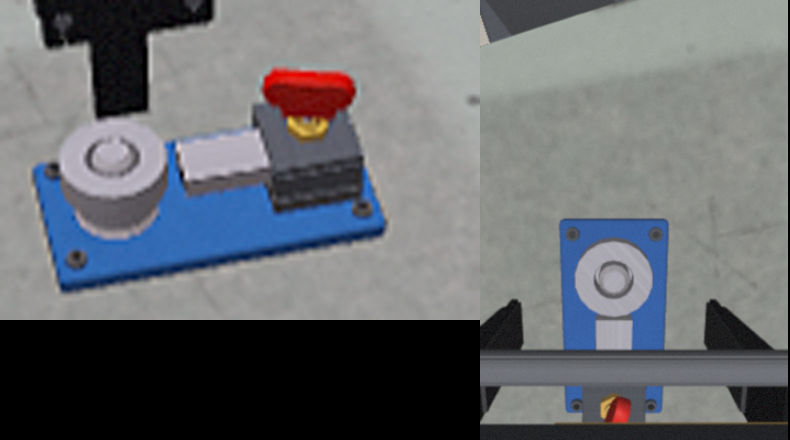

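The ring lies flat on the seat around the post (scene crop 113,175; wrist crop 613,278), and the fingers are clear. Next I'll go to the thumbscrew and view it from beyond.

```bash
python3 - <<'E'
from h import *
go((.66,-.044,.32,74))
E
```

```text
-> (0.66, -0.044, 0.32, 74) rows 4 turn [-0.001 -0.004  0.002] shift [-0.977  0.    -0.07 ]
```

>>> carry_out([
  [0, 0, 0, -0.97, 0, -0.07, 90],
  [0, 0, 0, -0.97, 0, -0.07, 90],
  [0, 0, 0, -0.97, 0, -0.07, 90],
  [0, 0, 0, -0.97, 0, -0.07, 90],
  [0, 0, 0, 0, 0, 0, 90],
  [0, 0, 0, 0, 0, 0, 90],
])

```text
time_s: 12.95
eef_pos: [0.6593, -0.0439, 0.3201]
tool_rot: [-3.141, -0.002, 2.863]
ft_force: [0.3, 0.3, -0.0]
width: 0.0857
```

```bash
cat >> h.py <<'E'
def red(c,box=None):
    h=cv2.cvtColor(c["color"],cv2.COLOR_RGB2HSV); m=(cv2.inRange(h,(0,140,60),(8,255,255))|cv2.inRange(h,(172,140,60),(180,255,255)))>0
    if box: b=np.zeros_like(m); b[box[1]:box[3],box[0]:box[2]]=1; m&=b
    return m
def wingmask(c,P,xy,th):
    e=np.array([np.cos(th),np.sin(th)]); n=np.array([-e[1],e[0]])
    X=[np.r_[np.array(xy)+a*.022*e+b*.005*n,z] for a in(-1,1) for b in(-1,1) for z in(.053,.079)]
    q=project(c,X,P); m=np.zeros((480,640),np.uint8); cv2.fillConvexPoly(m,cv2.convexHull(q.round().astype(np.int32).reshape(-1,1,2)),1); return m>0
def wingang(c,P,xy0):
    q=project(c,[[*xy0,.066]],P)[0].astype(int); m=red(c,(max(q[0]-60,0),max(q[1]-60,0),q[0]+60,q[1]+60)); best=None
    for d in range(0,180,2):
        for dx in np.arange(-.006,.0061,.002):
            for dy in np.arange(-.006,.0061,.002):
                w=wingmask(c,P,(xy0[0]+dx,xy0[1]+dy),np.radians(d)); s=(w&m).sum()/max((w|m).sum(),1)
                if best is None or s>best[0]: best=(s,d,xy0[0]+dx,xy0[1]+dy)
    return np.round(best,4),m.sum()
E
python3 - <<'E'
from h import *
P=pose(); print(P[0],ctrl.state()["qpos"]); c=save("wrist","w5.png"); s=ctrl.camera("scene")
print("wing tip",[(np.round(d["xyz"],4),round(d["score"],2)) for d in ctrl.tip_of("wing","wrist")[:1]])
print("wrist",wingang(c,P,(.6013,-.0274))); print("scene",wingang(s,None,(.6013,-.0274)))
E
```

```text
[ 0.65927572 -0.04393418  0.32009616] [-1.47769433e-01  2.10407017e-01  1.69866452e+00  1.16854950e-04
  1.23459535e+00 -1.43967951e+00]
wing tip [(array([ 0.5986, -0.0273,  0.0685]), 0.9)]
wrist (array([ 8.123e-01,  1.440e+02,  5.993e-01, -2.340e-02]), np.int64(1037))
scene (array([ 6.786e-01,  1.500e+02,  6.013e-01, -2.940e-02]), np.int64(228))
```

View pics/w5.png

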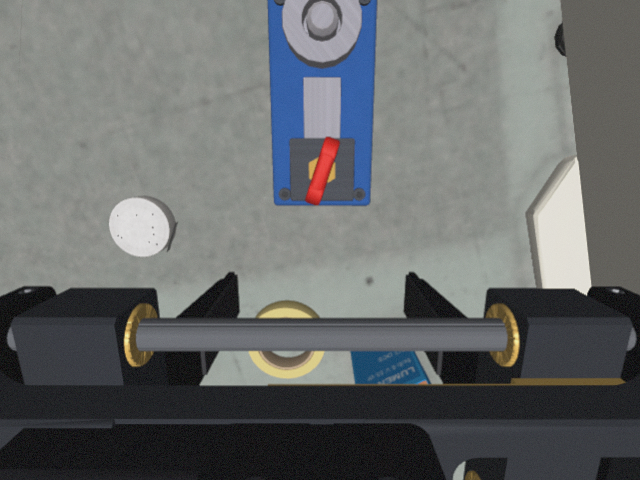

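The wrist view shows the wing at (323,170), tilted about 20° clockwise from the fixture's long axis. The ring is seated (322,20) and the disc is untouched (141,226). Wing heading is about -35° and its axis about (0.601,-0.027). The fingertips stay above the lock nut with TCP z = 0.245.

```bash
python3 - <<'E'
from h import *
go((.6008,-.027,.29,55),(.6008,-.027,.245,55))
P=pose(); c=ctrl.camera("wrist"); j=onplane(c,[[303,77],[340,77]],.037,P); r=onplane(c,[[322,20]],.048,P)
ex=np.array([.9613,-.2756]); print("jaw front-ring axis", (j.mean(0)-r[0])[:2]@ex, "vs post est",(j.mean(0)[:2]-[.5107,.0012])@ex)
E
```

```text
-> (0.6008, -0.027, 0.29, 55) rows 4 turn [-0.001 -0.003  0.953] shift [0.372 0.    0.193]
-> (0.6008, -0.027, 0.245, 55) rows 2 turn [0. 0. 0.] shift [ 0.    -0.     0.562]
jaw front-ring axis 0.031402888713826606 vs post est 0.02982331743149542
```

>>> carry_out([
  [0, 0, 0, 0.5, 0, 0.25, 90],
  [0, 0, 0, 0.5, 0, 0.25, 90],
  [0, 0, 0, 0.49, 0, 0.25, 90],
  [0, 0, 0.95, 0, 0, 0, 90],
  [0, 0, 0.95, 0, 0, 0, 90],
  [0, 0, 0.95, 0, 0, 0, 90],
  [0, 0, 0.95, 0, 0, 0, 90],
  [0, 0, 0, 0, 0, 0, 90],
  [0, 0, 0, 0, 0, 0, 90],
])

```text
time_s: 14.05
eef_pos: [0.6012, -0.0272, 0.2914]
tool_rot: [3.141, 0.0, 2.533]
ft_force: [-0.3, -0.1, 0.1]
width: 0.0857
```

```bash
python3 - <<'E'
from h import *
go((.6008,-.027,.245,55)); s=ctrl.state(); print(s["qpos"][5],s["ft_torque"])
E
```

```text
-> (0.6008, -0.027, 0.245, 55) rows 2 turn [0.001 0.002 0.015] shift [ 0.006 -0.002  0.58 ]
-1.0968755919780209 [-0.04613682  0.03677994  0.02673525]
```

>>> carry_out([
  [0, 0, 0, 0, 0, 0.4, 90],
  [0, 0, 0, 0, 0, 0.4, 90],
  [0, 0, 0, 0, 0, 0.36, 90],
  [0, 0, 0, 0, 0, 0, 90],
  [0, 0, 0, 0, 0, 0, 0],
  [0, 0, 0, 0, 0, 0, 0],
  [0, 0, 0, 0, 0, 0, 0],
  [0, 0, 0, 0, 0, 0, 0],
  [0, 0, 0, 0, 0, 0, 0],
  [0, 0, 0, 0, 0, 0, 0],
])

```text
time_s: 15.05
eef_pos: [0.6019, -0.0274, 0.245]
tool_rot: [3.141, 0.0, 2.531]
ft_force: [0.0, 0.5, -0.2]
width: 0.0432
```

>>> carry_out([
  [0, 0, 0, 0, 0, 0, 0],
  [0, 0, 0, 0, 0, 0, 0],
  [0, 0, 0, 0, 0, 0, 0],
  [0, 0, 0, 0, 0, 0, 0],
  [0, 0, 0, 0, 0, 0, 0],
  [0, 0, 0, 0, 0, 0, 0],
])

```text
time_s: 15.65
eef_pos: [0.6019, -0.0273, 0.2447]
tool_rot: [3.141, 0.0, 2.531]
ft_force: [1.5, 1.2, -0.6]
width: 0.0098
```

Gripped the wing (9.8 mm). Turning clockwise (+tool z).

>>> carry_out([
  [0, 0, 0, 0, 0, 0, 0],
  [0, 0, 0, 0, 0, 0, 0],
  [0, 0, 0.5, 0, 0, 0, 0],
  [0, 0, 1, 0, 0, 0, 0],
  [0, 0, 1, 0, 0, 0, 0],
  [0, 0, 1, 0, 0, 0, 0],
  [0, 0, 1, 0, 0, 0, 0],
  [0, 0, 0.5, 0, 0, 0, 0],
])

```text
time_s: 16.45
eef_pos: [0.6019, -0.0272, 0.2447]
tool_rot: [3.141, -0.0, 2.093]
ft_force: [1.6, 2.9, -1.2]
width: 0.0101
```

```bash
python3 - <<'E'
from h import *
s=ctrl.state(); print(s["qpos"].round(3) if hasattr(s["qpos"],"round") else s["qpos"],s["ft_force"],s["ft_torque"],s["tool_rot"],s["width"])
c=ctrl.camera("scene"); print(wingang(c,None,(.6013,-.0285)))
E
```

```text
[-1.340e-01  1.710e-01  1.883e+00  1.000e-03  1.087e+00 -6.560e-01] [ 1.64235666  2.93332394 -1.17866942] [ 0.26788559 -0.24184951  0.02422986] [ 3.14092741e+00 -7.01389560e-05  2.09262502e+00] 0.0101252842708072
(array([ 2.403e-01,  8.200e+01,  6.073e-01, -3.450e-02]), np.int64(63))
```

>>> carry_out([
  [0, 0, 1, 0, 0, 0, 0],
  [0, 0, 1, 0, 0, 0, 0],
  [0, 0, 1, 0, 0, 0, 0],
  [0, 0, 1, 0, 0, 0, 0],
  [0, 0, 1, 0, 0, 0, 0],
  [0, 0, 1, 0, 0, 0, 0],
  [0, 0, 1, 0, 0, 0, 0],
  [0, 0, 1, 0, 0, 0, 0],
  [0, 0, 1, 0, 0, 0, 0],
  [0, 0, 0, 0, 0, 0, 0],
])

```text
time_s: 17.5
eef_pos: [0.602, -0.0272, 0.2447]
tool_rot: [3.141, -0.001, 1.31]
ft_force: [2.5, 1.7, -1.2]
width: 0.0096
```

```bash
cat > st.py <<'E'
from h import *
s=ctrl.state(); print("q6",s["qpos"][5],"F",np.round(s["ft_force"],1),"T",np.round(s["ft_torque"],3),"yaw",s["tool_rot"][2],"w",s["width"],"tau6",s["tau"][5])
E
python3 st.py
```

```text
q6 0.1259082959852491 F [ 2.5  1.7 -1.2] T [ 0.324 -0.452 -0.029] yaw 1.3102436674684101 w 0.00958883178007698 tau6 0.31912914477288723
```

>>> carry_out([
  [0, 0, 1, 0, 0, 0, 0],
  [0, 0, 1, 0, 0, 0, 0],
  [0, 0, 1, 0, 0, 0, 0],
  [0, 0, 1, 0, 0, 0, 0],
  [0, 0, 1, 0, 0, 0, 0],
  [0, 0, 1, 0, 0, 0, 0],
  [0, 0, 0, 0, 0, 0, 0],
])

```text
time_s: 18.2
eef_pos: [0.602, -0.0273, 0.2447]
tool_rot: [3.141, -0.001, 0.788]
ft_force: [2.9, 1.4, -2.0]
width: 0.0098
```

```bash
cat >> st.py <<'E'
if len(__import__("sys").argv)>1:
    c=ctrl.camera("wrist"); im=c["color"][:,:,::-1]; print(ctrl.camera("scene")["color"].shape)
E
python3 st.py
```

```text
q6 0.6480932495506383 F [ 2.9  1.4 -2. ] T [ 0.334 -0.553 -0.032] yaw 0.7880030631395292 w 0.009846350413089478 tau6 0.31403255648911
```

>>> carry_out([
  [0, 0, 1, 0, 0, 0, 0],
  [0, 0, 1, 0, 0, 0, 0],
  [0, 0, 1, 0, 0, 0, 0],
  [0, 0, 0, 0, 0, 0, 0],
])

```text
time_s: 18.6
eef_pos: [0.602, -0.0273, 0.2448]
tool_rot: [3.141, -0.001, 0.527]
ft_force: [4.4, 2.3, -3.4]
width: 0.0096
```

```bash
python3 st.py
```

```text
q6 0.9090209089989186 F [ 4.4  2.3 -3.4] T [ 0.363 -0.606 -0.029] yaw 0.5270696851754313 w 0.009593054981229818 tau6 0.3108454495668411
```

>>> carry_out([
  [0, 0, 1, 0, 0, 0, 0],
  [0, 0, 1, 0, 0, 0, 0],
  [0, 0, 1, 0, 0, 0, 0],
  [0, 0, 0, 0, 0, 0, 0],
])

```text
time_s: 19.0
eef_pos: [0.602, -0.0273, 0.2448]
tool_rot: [3.142, -0.001, 0.265]
ft_force: [3.7, 3.0, -3.2]
width: 0.0099
```

```bash
python3 st.py
```

```text
q6 1.1706410180229492 F [ 3.7  3.  -3.2] T [ 0.371 -0.604 -0.032] yaw 0.26548603076141863 w 0.009885680403436764 tau6 0.2599582727998495
```

>>> carry_out([
  [0, 0, 1, 0, 0, 0, 0],
  [0, 0, 1, 0, 0, 0, 0],
  [0, 0, 1, 0, 0, 0, 0],
  [0, 0, 0, 0, 0, 0, 0],
])

```text
time_s: 19.4
eef_pos: [0.602, -0.0274, 0.2448]
tool_rot: [-3.141, -0.001, 0.004]
ft_force: [4.4, 2.2, -3.2]
width: 0.01
```

```bash
python3 st.py
```

```text
q6 1.4324443321220317 F [ 4.4  2.2 -3.2] T [ 0.309 -0.555 -0.076] yaw 0.0036543325341089616 w 0.009990467002928188 tau6 0.25174674578011036
```

>>> carry_out([
  [0, 0, 1, 0, 0, 0, 0],
  [0, 0, 1, 0, 0, 0, 0],
  [0, 0, 0, 0, 0, 0, 0],
])

```text
time_s: 19.7
eef_pos: [0.602, -0.0274, 0.2448]
tool_rot: [-3.141, -0.001, -0.171]
ft_force: [4.3, 1.8, -3.2]
width: 0.0098
```

```bash
python3 st.py
```

```text
q6 1.6067525070954374 F [ 4.3  1.8 -3.2] T [ 0.386 -0.604 -0.007] yaw -0.17064505789435236 w 0.00979010641271692 tau6 0.2585354447364807
```

>>> carry_out([
  [0, 0, 1, 0, 0, 0, 0],
  [0, 0, 0.5, 0, 0, 0, 0],
  [0, 0, 0, 0, 0, 0, 0],
])

```text
time_s: 20.0
eef_pos: [0.602, -0.0274, 0.2447]
tool_rot: [-3.141, -0.001, -0.301]
ft_force: [5.4, 1.3, -2.7]
width: 0.0097
```

```bash
python3 st.py
```

```text
q6 1.7368830551875332 F [ 5.4  1.3 -2.7] T [ 0.367 -0.626 -0.044] yaw -0.30075854262594226 w 0.009723816846306205 tau6 0.09418724337592721
```

>>> carry_out([
  [0, 0, 1, 0, 0, 0, 0],
  [0, 0, 0.5, 0, 0, 0, 0],
  [0, 0, 0, 0, 0, 0, 0],
])

```text
time_s: 20.3
eef_pos: [0.602, -0.0274, 0.2447]
tool_rot: [-3.141, -0.001, -0.432]
ft_force: [3.7, 1.4, -3.3]
width: 0.0096
```

```bash
python3 st.py
```

```text
q6 1.8678077279253025 F [ 3.7  1.4 -3.3] T [ 0.388 -0.602  0.004] yaw -0.43169846846867643 w 0.009626691137046948 tau6 0.09409907273948193
```

>>> carry_out([
  [0, 0, 1, 0, 0, 0, 0],
  [0, 0, 0, 0, 0, 0, 0],
])

```text
time_s: 20.5
eef_pos: [0.602, -0.0274, 0.2448]
tool_rot: [-3.141, -0.001, -0.52]
ft_force: [4.1, 2.1, -3.2]
width: 0.0097
```

```bash
python3 st.py
```

```text
q6 1.9557566869485628 F [ 4.1  2.1 -3.2] T [ 0.349 -0.635 -0.059] yaw -0.5196517401593226 w 0.009683799337827762 tau6 0.23866907693445683
```

>>> carry_out([
  [0, 0, 1, 0, 0, 0, 0],
  [0, 0, 0, 0, 0, 0, 0],
])

```text
time_s: 20.7
eef_pos: [0.602, -0.0274, 0.2448]
tool_rot: [-3.141, -0.001, -0.607]
ft_force: [4.4, 1.1, -3.5]
width: 0.0098
```

```bash
python3 st.py
```

```text
q6 2.042816898651029 F [ 4.4  1.1 -3.5] T [ 0.356 -0.626 -0.078] yaw -0.6066765593261165 w 0.009768913687668575 tau6 0.24816538207232952
```

>>> carry_out([
  [0, 0, 0.8, 0, 0, 0, 0],
  [0, 0, 0, 0, 0, 0, 0],
])

```text
time_s: 20.9
eef_pos: [0.602, -0.0274, 0.2447]
tool_rot: [-3.141, -0.001, -0.676]
ft_force: [5.8, 1.4, -3.1]
width: 0.0098
```

```bash
python3 st.py
```

```text
q6 2.112210616471075 F [ 5.8  1.4 -3.1] T [ 0.377 -0.648 -0.055] yaw -0.6760988062753477 w 0.00982740872308082 tau6 0.17592589370906353
```

>>> carry_out([
  [0, 0, 0.8, 0, 0, 0, 0],
  [0, 0, 0, 0, 0, 0, 0],
])

```text
time_s: 21.1
eef_pos: [0.602, -0.0274, 0.2447]
tool_rot: [-3.141, -0.001, -0.745]
ft_force: [4.5, 1.9, -3.4]
width: 0.0098
```

```bash
python3 st.py; python3 - <<'E'
from h import *
P=pose(); c=save("wrist","w6.png"); s=ctrl.camera("scene")
a=cv2.resize(s["color"][160:240,265:385,::-1],None,fx=4,fy=4,interpolation=cv2.INTER_CUBIC)
w=cv2.resize(c["color"][100:400,200:480,::-1],None,fx=1.1,fy=1.1)
out=np.zeros((330,790,3),np.uint8); out[:320,:480]=a; out[:w.shape[0],480:788]=w; cv2.imwrite("pics/c6.png",out)
E
```

```text
q6 2.181463612353946 F [ 4.5  1.9 -3.4] T [ 0.374 -0.666  0.153] yaw -0.7452129984887195 w 0.009846977175151483 tau6 0.3824315406382084
```

View pics/c6.png

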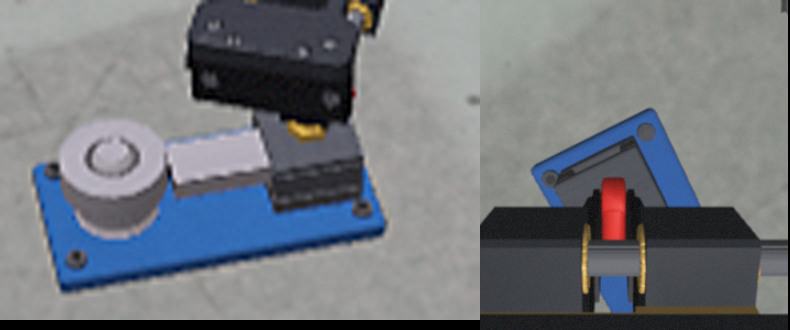

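The scene crop shows the jaw has advanced to the ring (165,170) and the fingers hold the red wing (wrist crop 612,205). Tz just jumped to +0.15 N m, which suggests the stop. One small press to confirm.

>>> carry_out([
  [0, 0, 0.3, 0, 0, 0, 0],
  [0, 0, 0, 0, 0, 0, 0],
])

```text
time_s: 21.4
eef_pos: [0.602, -0.0273, 0.2448]
tool_rot: [-3.141, -0.001, -0.769]
ft_force: [4.6, 1.5, -3.3]
width: 0.0102
```

```bash
python3 st.py
```

```text
q6 2.2060479166450384 F [ 4.6  1.5 -3.3] T [ 0.411 -0.656  0.457] yaw -0.7694540774494707 w 0.010196059161121457 tau6 0.6227011419832706
```

>>> carry_out([
  [0, 0, 0.3, 0, 0, 0, 0],
  [0, 0, 0, 0, 0, 0, 0],
])

```text
time_s: 21.6
eef_pos: [0.602, -0.0273, 0.2448]
tool_rot: [-3.141, -0.001, -0.795]
ft_force: [4.7, 2.6, -3.5]
width: 0.0101
```

```bash
python3 st.py
```

```text
q6 2.231839247727068 F [ 4.7  2.6 -3.5] T [ 0.393 -0.628  0.753] yaw -0.7950734368519465 w 0.01009325111449015 tau6 0.7744144834578037
```

The stop is confirmed: torque rises linearly to 0.75 N m, and extrapolating back puts the onset at yaw ≈ -0.728. Backing off 1.57 rad gives a target yaw of ≈ 0.845.

>>> carry_out([
  [0, 0, -0.6, 0, 0, 0, 0],
  [0, 0, -0.75, 0, 0, 0, 0],
  [0, 0, 0, 0, 0, 0, 0],
])

```text
time_s: 21.9
eef_pos: [0.602, -0.0274, 0.2448]
tool_rot: [-3.141, -0.001, -0.678]
ft_force: [4.9, 1.8, -3.8]
width: 0.0099
```

```bash
python3 st.py
```

```text
q6 2.1142845384150215 F [ 4.9  1.8 -3.8] T [ 0.33  -0.634  0.106] yaw -0.6781243268381714 w 0.009893788838763237 tau6 -0.16995197162032127
```

>>> carry_out([
  [0, 0, -1, 0, 0, 0, 0],
  [0, 0, -1, 0, 0, 0, 0],
  [0, 0, -1, 0, 0, 0, 0],
  [0, 0, -1, 0, 0, 0, 0],
  [0, 0, -1, 0, 0, 0, 0],
  [0, 0, -1, 0, 0, 0, 0],
  [0, 0, -1, 0, 0, 0, 0],
  [0, 0, -1, 0, 0, 0, 0],
  [0, 0, -1, 0, 0, 0, 0],
  [0, 0, -1, 0, 0, 0, 0],
])

```text
time_s: 22.9
eef_pos: [0.602, -0.0274, 0.2448]
tool_rot: [-3.142, -0.001, 0.197]
ft_force: [5.3, 2.7, -2.9]
width: 0.0101
```

>>> carry_out([
  [0, 0, -1, 0, 0, 0, 0],
  [0, 0, -1, 0, 0, 0, 0],
  [0, 0, -1, 0, 0, 0, 0],
  [0, 0, -1, 0, 0, 0, 0],
  [0, 0, -1, 0, 0, 0, 0],
  [0, 0, -1, 0, 0, 0, 0],
  [0, 0, -1, 0, 0, 0, 0],
  [0, 0, -0.5, 0, 0, 0, 0],
  [0, 0, 0, 0, 0, 0, 0],
  [0, 0, 0, 0, 0, 0, 0],
])

```text
time_s: 23.9
eef_pos: [0.602, -0.0273, 0.2448]
tool_rot: [3.141, -0.001, 0.848]
ft_force: [4.5, 2.1, -4.3]
width: 0.0099
```

```bash
python3 st.py
```

```text
q6 0.5880917666755785 F [ 4.5  2.1 -4.3] T [ 0.388 -0.743  0.047] yaw 0.8480436217027782 w 0.00986303062979521 tau6 0.054421364329755306
```

```bash
python3 - <<'E'
from h import *
s=ctrl.camera("scene"); t=ctrl.camera("top"); c=ctrl.camera("wrist")
for n in ["race","post_seat","disc","puck"]:
    print(n,[(np.round(d["xyz"],3),round(d["score"],2)) for d in ctrl.tip_of(n,"scene")[:1]],[(np.round(d["xyz"],3),round(d["score"],2)) for d in ctrl.tip_of(n,"top")[:1]])
a=cv2.resize(s["color"][160:370,265:385,::-1],None,fx=2.8,fy=2.8,interpolation=cv2.INTER_CUBIC)
b=cv2.resize(s["color"][170:230,270:370,::-1],None,fx=4.4,fy=4.4,interpolation=cv2.INTER_CUBIC)
w=c["color"][100:400,100:540,::-1]
out=np.zeros((590,780,3),np.uint8); out[:a.shape[0],:336]=a; out[:264,338:778]=b; out[266:566,338:778]=w; cv2.imwrite("pics/c7.png",out)
E
```

```text
race [(array([ 0.515, -0.004,  0.031]), 0.81)] [(array([0.509, 0.003, 0.031]), 0.73)]
post_seat [(array([0.511, 0.001, 0.028]), 0.73)] [(array([ 0.509, -0.003,  0.03 ]), 0.64)]
disc [(array([ 0.605, -0.184, -0.   ]), 0.8)] [(array([ 0.603, -0.182, -0.001]), 0.56)]
puck [(array([ 0.426, -0.3  ,  0.001]), 0.89)] [(array([ 0.426, -0.3  , -0.004]), 0.75)]
```

View pics/c7.png

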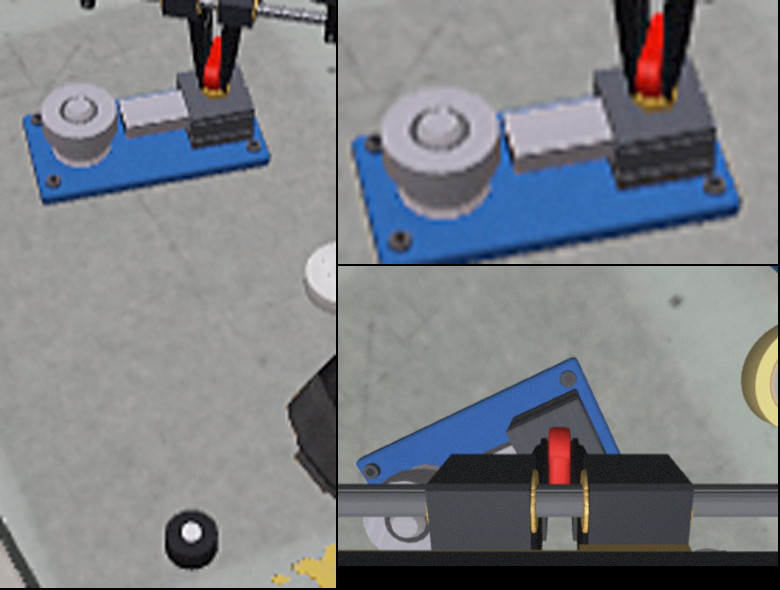

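The picture shows the ring flat on its seat (440,150), a small gap to the jaw (505,130), and the fingers holding the wing upright above a free lock nut (655,95). The disc and puck are where they were. Handing in.

```bash
python3 -c "from bench import ctrl; print(ctrl.finish_job())"
```

```text
the job is handed in; nothing more can be done
None
```

The job is done and handed in at about 24 s. The ring is over the post and flat on its seat, and the gripper is holding the thumbscrew a quarter turn back from its stop.

- **Ring:** it slid over the post without resistance and touched the seat at the expected height, with 12.5 N on the wrist. I then let it go. In the last pictures it lies flat, with a small gap to the jaw.
- **Thumbscrew:** I turned it about 3.2 rad clockwise until it hit the stop, where the torque climbed steadily to 0.75 N m. I then backed it off to a tool yaw of 0.848 rad, about 1.58 rad from where the stop began to resist, so the screw is at roughly 2.02 (asked for 2.03). The gripper still holds the wing, reading 9.9 mm against its 10 mm thickness, with the fingertips above the lock nut.
- **Disc and puck:** the final detections put both within a few millimetres of where they started.

**Disagreements and limits:**
- The wrist camera read about 2.4 mm off sideways compared with the held ring, so I corrected for that.
- The small torque readings while turning freely were mostly noise, so I relied on the steady rise at the stop.
- The final ring positions from the networks differ by several millimetres between cameras; I trusted the pictures and the contact height over them.
- The screw angle is worked out from the tool's rotation, not measured directly.

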